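# Refit the bag tray on the blood mixer

## Task

Put the bag tray back on the blood-bag mixer: push it along the deck until both of its ears have snapped fully home in the sprung slots and it sits square and flat against the back ledge. Bring the rail stop up against the tray's front edge and flip its cam lever all the way down, so that the tray is locked in; leave the things lying around the mixer where they are.

Things in the scene. Friction and masses are not known exactly. Their poses are not given: they have to be found in the camera images.
- mixer: Blood-bag mixer, fixed: white housing, flat white deck on top, 75 mm above the origin (on the table). x runs from its front (robot side) to its back, y to its left, z up. Deck spans x -167..+108, y -108..+108 mm. Grey back ledge 16 mm high, front face at x +100. A rail flush in the deck along y = 0 carries the stop.
- slot_left (a point): Mouth of the left ear slot, at deck height: x +48, y +85 mm from the mixer's origin. Slot runs +x to the ledge, outer wall at y 90, 8 mm high under grey roof straps (top 11 mm over the deck, inner edge y 79); a steel flare widens the mouth to y 103 at x +29. In it a sprung clip with a round bump at x 63 yields 2.5 mm outward and snaps in behind the ear.
- slot_right (a point): Mouth of the right ear slot, mirror image of the left one (y -85 mm). Passing both clips takes about 6 to 10 N of push in all, over the last 35 mm; slots and clips are smooth, slippery steel; they then press the tray against the back ledge. The tray slides easily on the deck (1 to 2 N), and fingertips pressed on its rim grip it enough to carry it sideways too.
- tray: Bag tray: loose steel pan, 250 g, 96 (x) by 150 (y) mm, floor 5, rim 18 high and 4 thick, gap in the back rim. Origin: centre of underside, x to its back, z up. One ear each side: x +12..+44, to y +/-88, 5 thick, rounded corners. Starts loose and a little askew on the deck, ears just short of the slots. Home: origin at x +52, y 0, z 75 mm of the mixer, parallel to it.
- stop_nose (a point): Middle of the rubber face (towards the tray) of the sliding stop, 7 mm above the deck. Stop: aluminium block 36 mm wide, reaching from this face 64 mm towards the mixer's front, where its flat back face is 17 mm high; cheeks 20 mm high. With the lever up it slides along the mixer's x at 1 to 2 N.
- stop (a joint): Slide of the stop along the rail towards the tray, m: 0 = nose at x -98 mm of the mixer (front end), at most 0.115; 0.102 when it touches the front rim of a tray that is fully home.
- lever_hinge (a point): Hinge axis of the cam lever (along the mixer's y), 44 mm behind the stop's nose and 13 mm above the deck.
- lever_tip (a point): Middle of the lever's rounded tip (9 mm thick, 24 mm wide; lever 20 mm wide, 5 mm thick), 39 mm from the hinge along the lever. The lever's middle line is offset 8.5 mm from the hinge axis: to the robot's side when upright, above it when down.
- cam_lever (a joint): Angle of the cam lever, rad: 0 = upright, open; it turns towards the tray and down, 1.475 = fully down on the stop, clamped. Needs about 2 N at the tip at first, about 5 N past 0.7 where the cam bites on the rail; over centre past 1.33. Stays where it is left.

How it is judged:
By the outcome, as a careful person would: the job done as asked, in the order asked, and still so for the second after the job is handed in, with the robot touching nothing.
It also fails if it takes over 69 s, if anything falls off the work surface, if the arm or the gripper's body presses on something with over 40 N, if the wrist force passes 120 N, or if a joint passes its speed limit or range.

## Robot

A 6-joint arm with a two-finger parallel gripper is mounted at the origin on a cart in front of the work surface, level with it; the furniture and walls round the work are solid. World frame = base frame: x ahead of the robot, y to its left, z up, the work surface at z = 0. Lengths are in mm, angles in rad, forces in N, time in s.
With the tool pointing down it reaches from about 350 to 875 mm from the base axis. Payload 4.2 kg.
Tool frame: the origin (TCP) lies at the very end of the fingers, on their centre line; the grasp point (between the pads) lies 19 mm behind it (pinch_z is the distance from the TCP to the grasp point, in mm); z points along the fingers, y is the line along which they close (so a half turn about z gives the same grasp; the last joint's range is limited). The gripper opens to 85 mm and grips with 20 to 120 N. Pads are 22 mm wide; open, the fingers measure 114 mm over their backs; the gripper's body (76 mm by 85 mm) begins 54 mm behind the grasp point. The pads swing forward as they close: fully open they stand 13 mm farther back than shut.
Start: joints at [-1.056, 0.385, 0.008, 0, -1.194, -0.259], TCP at [158.154, -604.638, 231.312] pointing down, gripper open.
Joint ranges: [-3.14, 3.14], [-1.21, 2.06], [-1.07, 1.41], [-3.16, 2.05], [-2.99, -0.16], [-3.1, 3.1]. Speed limits (rad/s): [2.79, 2.79, 3.14, 3.14, 3.14, 3.14].

## Interface

Orientations are given as a unit quaternion [x, y, z, w].
In Python, from bench import * gives the robot as it stands.
- The arm moves only by the tool arm_command, never from a script. Its argument "steps" is one flat list of numbers, 4 for each row, row after row: the shift along the tool's x, y, z in m, then the turn about the tool's z in rad. In form: [tx, ty, tz, roll, tx, ty, tz, roll, ...]. A call has 1 to 20 rows; each row shifts and turns the commanded pose from where the row before left it, along the tool's axes as they then stand; what a row does not reach is not made up. A row lasts 1/8 s, in which the tool goes at most 62.5 mm and 10.7 degrees, less where a joint would pass 70% of its speed; a pose out of reach is approached as far as the arm can. A call with a gripper value outside its range is refused whole. "grip" is the finger opening in m, from 0 to 0.0854, set as the call begins (left out, the last holds). The fingers move at their own pace and stop on an object; the grip force is fixed at half the most. Time passes only in rows, so rows that do not move let the fingers close. It gives the time, the measured TCP pose, the force, the opening and the grip force at its end, in the units of the state.
- read_state(): the state, without advancing time (a new reading comes with each control period).
- get_image(name): name is "side" or "top" or "wrist"; returns the picture (480x640x3 uint8, red, green, blue); there is no depth.
- get_calibration(name): a dict with "camera_matrix" (3x3 intrinsics, pixels), "cam_to_world" (4x4, takes a point from camera to world coordinates). Camera axes: x right, y down, z forward; pixel columns grow to the right and rows downward; lengths in mm; the calibration is good to about 2 mm. A picture is of the moment at which its call begins: read the wrist's pose just before it. get_calibration takes no time and is no camera call; for the wrist camera it gives the pose at the moment of the call.
- job_done(): hands the job in; it is judged then, once.
The state is a dict: "clock": time; "joints": joint angles; "joint_vel": joint speeds; "joint_efforts": joint torques, N m; "position": TCP position; "ee_rot": TCP orientation; "contact_force": force on the tool from outside, world axes, zero at the start; "wrist_torque": the same for the moment, N m; "gripper_width": finger opening in mm; "grasp_force": force on a finger pad.
Only numpy, scipy, OpenCV 4.12 (cv2) and the standard library are available. Lean on these libraries where they do the work, as an engineer would, in place of code of your own. Each camera call takes 0.05 s, during which the arm holds its last target. There are 200 camera calls.

## Working session

There is one attempt and no reset: what is moved stays moved. The work goes in short steps, Python scripts to look and compute and a tool call to move; the robot and the scene stay as the last step left them, time stands still between calls to the robot, and variables do not carry over. Pictures are saved under pics/ and viewed, at most 10 in all, crops included, and the job is handed in when it is done.

Besides the shell and the picture viewer there is one more tool, called after "Request:" in YAML: its name, and indented under it one key for each argument. arm_command: Moves the arm, as the interface text tells. Its arguments: {"type":"object","properties":{"steps":{"type":"array","items":{"type":"number"}},"grip":{"type":"number"}},"required":["steps"]}

```bash
mkdir -p pics; python3 - <<'E'
from bench import *
import cv2,numpy as np
s=read_state();print(s['clock'],s['position'],s['ee_rot'])
for n in ("top","side"):
    cv2.imwrite(f"pics/{n}0.png",get_image(n)[:,:,::-1]);c=get_calibration(n);print(np.round(c["camera_matrix"],1).tolist(),np.round(c["cam_to_world"],3).tolist())
E
```

```text
0.0 [ 157.99623188 -604.08706553  230.19991703] [-1.27483577e-01  9.91840060e-01  1.09306975e-03 -1.97861035e-04]
[[463.8, 0.0, 318.9], [0.0, 463.8, 229.3], [0.0, 0.0, 1.0]] [[0.028, -0.984, 0.177, 416.925], [-1.0, -0.029, -0.006, 9.862], [0.011, -0.177, -0.984, 935.093], [0.0, 0.0, 0.0, 1.0]]
[[434.2, 0.0, 320.8], [0.0, 434.2, 233.9], [0.0, 0.0, 1.0]] [[-0.998, -0.038, 0.045, 514.689], [-0.059, 0.545, -0.836, 739.766], [0.007, -0.837, -0.547, 568.152], [0.0, 0.0, 0.0, 1.0]]
```

View pics/top0.png

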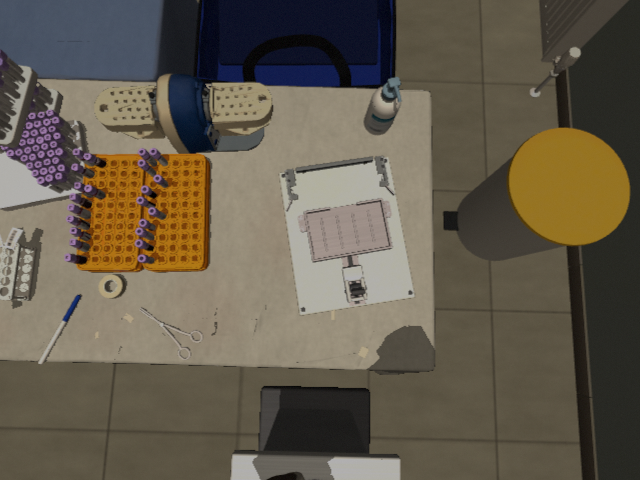

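View pics/side0.png

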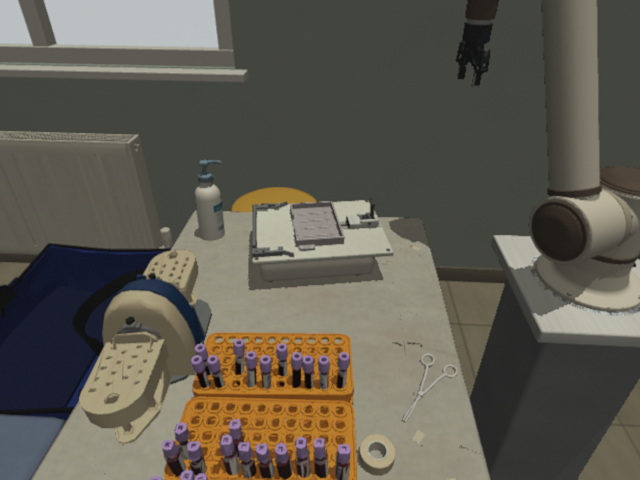

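The top view shows the mixer at about (345,235), deck corners near (280,172), (388,157), (413,297), (302,314). The tray is around (348,230), the stop around (355,283) with its lever up, and a bottle stands behind at (382,110). Next I'll enlarge this for exact pixels.

```bash
python3 - <<'E'
import cv2
a=cv2.imread("pics/top0.png")[150:320,265:425]
cv2.imwrite("pics/crop0.png",cv2.resize(a,None,fx=3.5,fy=3.5,interpolation=cv2.INTER_CUBIC))
E
```

```text
(no output)
```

View pics/crop0.png

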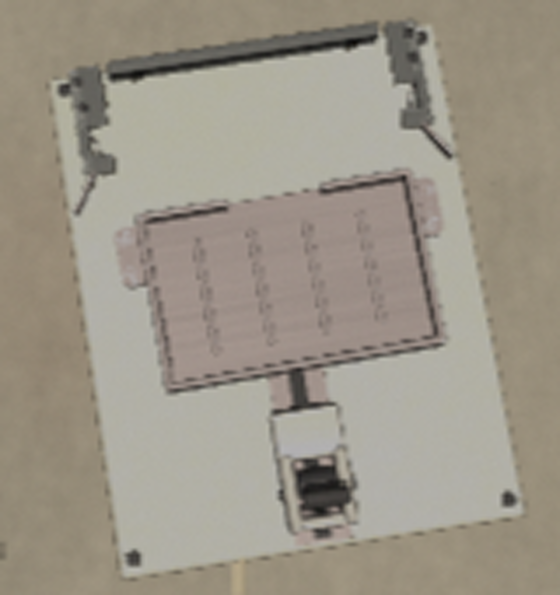

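The crop shows the deck corners at (52,80), (432,22), (524,515), (122,577), and the tray rim corners at (137,215), (407,172), (445,343), (168,391). The stop's nose edge runs about (272,412) to (340,404).

```bash
cat > h.py <<'E'
from bench import *
import numpy as np,cv2
def ray(c,p,z):
    """pixels -> world points on the plane at height z"""
    K,T=np.array(c["camera_matrix"]),np.array(c["cam_to_world"])
    p=np.atleast_2d(p).astype(float)
    d=(T[:3,:3]@np.linalg.inv(K)@np.c_[p,np.ones(len(p))].T).T
    o=T[:3,3]; return o+d*((z-o[2])/d[:,2])[:,None]
def fit(model,world):
    """2D rigid fit world = R model + t ; yaw, t, residuals"""
    m,w=np.array(model,float),np.array(world)[:,:2]
    a,b=m-m.mean(0),w-w.mean(0)
    th=np.arctan2((a[:,0]*b[:,1]-a[:,1]*b[:,0]).sum(),(a*b).sum())
    R=np.array([[np.cos(th),-np.sin(th)],[np.sin(th),np.cos(th)]])
    t=w.mean(0)-R@m.mean(0); return th,t,w-(m@R.T+t)
def to(pose,w):
    th,t=pose; R=np.array([[np.cos(th),-np.sin(th)],[np.sin(th),np.cos(th)]])
    return (np.atleast_2d(w)[:,:2]-t)@R
def toW(pose,m):
    th,t=pose; R=np.array([[np.cos(th),-np.sin(th)],[np.sin(th),np.cos(th)]])
    return np.atleast_2d(m)@R.T+t
E
python3 - <<'E'
from h import *
c=get_calibration("top"); f=lambda l:np.array(l)/3.5+[265,150]-0.36
np.set_printoptions(precision=2,suppress=True)
th,t,r=fit([(108,108),(108,-108),(-167,-108),(-167,108)],ray(c,f([(52,80),(432,22),(524,515),(122,577)]),75));print(th,t,r)
T=fit([(48,75),(48,-75),(-48,-75),(-48,75)],ray(c,f([(137,215),(407,172),(445,343),(168,391)]),93));print(T)
print("tray in mixer",to((th,t),T[1]),T[0]-th)
print("stop",to((th,t),ray(c,f([(272,412),(340,404)]),90)))
E
```

```text
0.18036286996778444 [595.15 -39.84] [[-1.58 -2.11]
 [-0.32  1.18]
 [ 0.54  1.67]
 [ 1.36 -0.74]]
(np.float64(0.20091379846419724), array([569.71, -47.69]), array([[ 0.2 , -1.5 ],
       [-1.87,  2.15],
       [ 0.6 ,  0.97],
       [ 1.06, -1.62]]))
tray in mixer [[-26.44  -3.16]] 0.020550928496412796
stop [[-93.93  17.04]
 [-95.16 -18.77]]
```

```bash
cat >> h.py <<'E'
from scipy.spatial.transform import Rotation as Ro
def goto(pose,m,z,yaw=None):
    """tool-axis shift (mm) and roll to bring TCP to mixer (x,y), height z, tool x along -mixer x; roll done first"""
    s=read_state();R=Ro.from_quat(s['ee_rot']).as_matrix()
    want=pose[0]+np.pi if yaw is None else yaw
    cur=np.arctan2(R[1,0],R[0,0]); dyaw=(want-cur+np.pi)%(2*np.pi)-np.pi
    R2=Ro.from_euler('z',dyaw).as_matrix()@R
    d=np.r_[toW(pose,m)[0],z]-s['position']
    return np.round(d@R2,1),"roll",round(-dyaw,4)
E
python3 - <<'E'
from h import *
np.set_printoptions(precision=2,suppress=True)
s=read_state();R=Ro.from_quat(s['ee_rot']).as_matrix()
C=np.array(get_calibration("wrist")["cam_to_world"]);print((C[:3,3]-s['position'])@R, R.T@C[:3,:3],get_calibration("wrist")["camera_matrix"])
P=(0.1804,np.array([595.15,-39.84]))
for m,z in [((-110,0),260),((-85,-3),150)]: print(goto(P,m,z))
E
```

```text
[  83.52    0.14 -143.33] [[ 0.   -0.95 -0.32]
 [ 1.    0.   -0.  ]
 [ 0.   -0.32  0.95]] [[358.4    0.   327.67]
 [  0.   358.4  241.26]
 [  0.     0.     1.  ]]
(array([-421.3,  476.8,  -28.8]), 'roll', np.float64(0.0752))
(array([-446.3,  473.6,   81.2]), 'roll', np.float64(0.0752))
```

Request:
arm_command:
  steps: [-0.036,0.04,0,0.075,-0.036,0.04,0,0,-0.036,0.04,0,0,-0.036,0.04,0,0,-0.036,0.04,0,0,-0.036,0.04,0,0,-0.036,0.04,0,0,-0.036,0.04,0,0,-0.036,0.04,0.01,0,-0.036,0.04,0.01,0,-0.036,0.04,0.01,0,-0.036,0.037,0.01,0,0,0,0,0,0,0,0,0]
  grip: 0.085

```text
clock: 1.85
position: [493.3, -55.7, 190.9]
ee_rot: [-0.09, 0.996, -0.0, -0.001]
contact_force: [1.1, -0.6, -0.4]
gripper_width: 85.1
grasp_force: 0.0
```

```bash
python3 - <<'E'
from h import *
np.set_printoptions(precision=2,suppress=True)
s=read_state();c=get_calibration("wrist");im=get_image("wrist")
cv2.imwrite("pics/w1.png",im[:,:,::-1])
import pickle;pickle.dump(c,open("w1.pkl","wb"));print(s['position'],s['contact_force'],s['gripper_width'],s['clock'])
P=(0.1804,np.array([595.15,-39.84]));print(to(P,s['position']))
E
```

```text
[493.33 -55.71 190.87] [ 1.14 -0.57 -0.43] 85.064253033717 1.85
[[-103.01    2.66]]
```

View pics/w1.png

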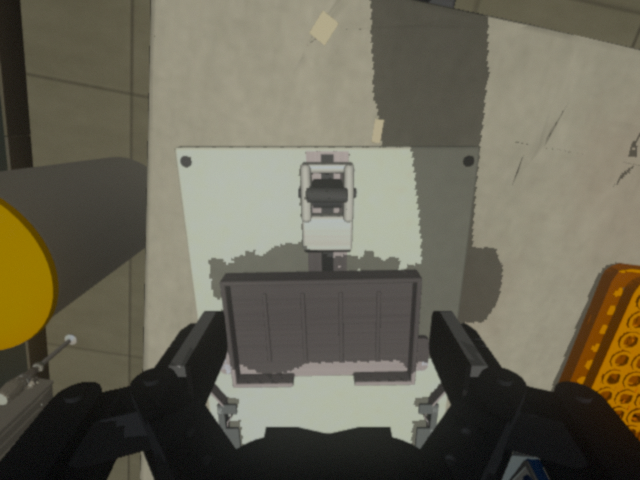

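The wrist view shows the deck's front corners at (177,147) and (476,147), the tray rim's front corners at (222,274) and (421,271), and its back corners at (233,384) and (414,384). The stop's nose edge is at (302..352, 250), the lever is up near (327,193), and the flares are at about (222,392) and (436,392).

```bash
python3 - <<'E'
from h import *
import pickle
np.set_printoptions(precision=2,suppress=True)
c=pickle.load(open("w1.pkl","rb"))
F=ray(c,[(177,147),(476,147)],75); print(F, np.hypot(*(F[0]-F[1])[:2]))
d=F[1]-F[0]; yaw=np.arctan2(d[1],d[0])-np.pi/2
m=F.mean(0)[:2]; t=m+167*np.array([np.cos(yaw),np.sin(yaw)]);P=(yaw,t);print("mixer",P)
T=fit([(-48,-75),(-48,75),(48,-75),(48,75)],ray(c,[(222,274),(421,271),(233,384),(414,384)],93));print(T)
print("tray",to(P,T[1]),T[0]-yaw,"stop nose",to(P,ray(c,[(302,250),(352,251)],92)))
im=get_image("wrist") if 0 else cv2.imread("pics/w1.png")
cv2.imwrite("pics/c1.png",cv2.resize(im[140:400,170:485],None,fx=2.5,fy=2.3,interpolation=cv2.INTER_CUBIC))
E
```

```text
[[ 447.91 -171.56   75.  ]
 [ 409.76   34.66   75.  ]] 209.7216161084555
mixer (np.float64(0.1829173323267661), array([593.05, -38.07]))
(np.float64(0.19241271416476904), array([564.69, -46.56]), array([[-1.59,  1.75],
       [-1.78, -2.66],
       [ 0.88,  1.05],
       [ 2.49, -0.14]]))
tray [[-29.43  -3.19]] 0.009495381838002942 stop nose [[-96.32 -17.62]
 [-95.56  18.37]]
```

View pics/c1.png

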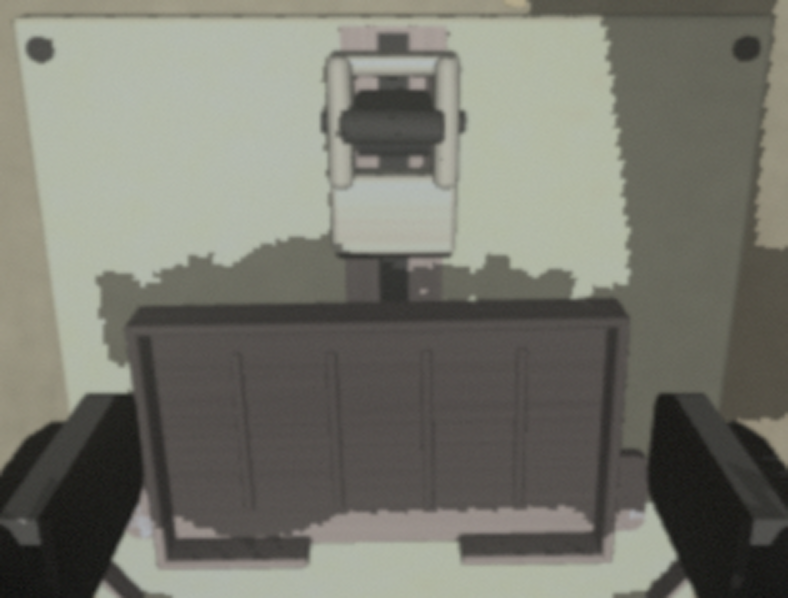

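```bash
python3 - <<'E'
from h import *
import pickle
np.set_printoptions(precision=2,suppress=True)
c=pickle.load(open("w1.pkl","rb"))
f=lambda l:np.array(l)/[2.5,2.3]+[170,140]-.3
F=ray(c,f([(15,18),(772,16)]),75); print(np.hypot(*(F[0]-F[1])[:2]))
d=F[1]-F[0]; yaw=np.arctan2(d[1],d[0])-np.pi/2
t=F.mean(0)[:2]+167*np.array([np.cos(yaw),np.sin(yaw)]);P=(yaw,t);print("mixer",P)
T=fit([(-48,-75),(-48,75),(48,-75),(48,75)],ray(c,f([(127,325),(627,319),(158,566),(612,558)]),93));print(T)
print("tray",to(P,T[1]),T[0]-yaw,"nose",to(P,ray(c,f([(335,250),(455,252)]),90)))
for y in (-50,50):print(toW(T[:2],(-48,y)), "front rim in mixer",to(P,toW(T[:2],(-48,y))))
E
```

```text
212.40458239771837
mixer (np.float64(0.1857013421265028), array([592.96, -37.23]))
(np.float64(0.2026049363523984), array([567.62, -46.39]), array([[ 0.47,  1.32],
       [ 1.74, -1.  ],
       [-0.9 ,  0.35],
       [-1.31, -0.67]]))
tray [[-26.59  -4.33]] 0.016903594225895602 nose [[-96.94 -17.09]
 [-96.18  17.69]]
[[ 530.66 -105.03]] front rim in mixer [[-73.74 -55.13]]
[[510.54  -7.07]] front rim in mixer [[-75.43  44.86]]
```

```bash
cat >> h.py <<'E'
P=(0.182,np.array([594.,-38.5]))
E
python3 - <<'E'
from h import *
print(goto(P,(-93,-2),90), goto(P,(-93,-2),72),to(P,read_state()['position']))
E
```

```text
(array([ -9.4,  -2.8, 101.2]), 'roll', np.float64(-0.0017)) (array([ -9.4,  -2.8, 119.2]), 'roll', np.float64(-0.0017)) [[-102.31003027    0.83685798]]
```

Request:
arm_command:
  steps: [-0.009,-0.003,0.03,0,0,0,0.035,0,0,0,0.025,0,0,0,0.01,0,0,0,0.007,0,0,0,0.005,0,0,0,0.004,0,0,0,0.003,0]

```text
clock: 2.9
position: [503.5, -57.0, 72.5]
ee_rot: [-0.09, 0.996, 0.0, 0.0]
contact_force: [-0.5, -0.1, -0.7]
gripper_width: 85.1
grasp_force: 0.0
```

Request:
arm_command:
  steps: [-0.004,0,0.004,0,-0.004,0,0,0,-0.003,0,0,0,-0.005,0.0005,0,0,-0.005,0.001,0,0,-0.005,0.001,0,0,-0.005,0.001,0,0,0,0,0,0]

```text
clock: 3.9
position: [534.2, -47.8, 68.5]
ee_rot: [-0.091, 0.996, -0.0, 0.001]
contact_force: [0.8, -1.0, -0.3]
gripper_width: 85.0
grasp_force: 0.0
```

```bash
python3 - <<'E'
from h import *
s=read_state();print(to(P,s['position']),s['contact_force'],s['wrist_torque'])
import pickle
for n in ("wrist","top"):
    c=get_calibration(n);pickle.dump(c,open(n+"2.pkl","wb"));cv2.imwrite(f"pics/{n}2.png",get_image(n)[:,:,::-1])
E
```

```text
[[-60.50947073   1.71339516]] [ 0.75309219 -1.01227663 -0.33209263] [-0.04963599 -0.02559968 -0.02596377]
```

View pics/wrist2.png

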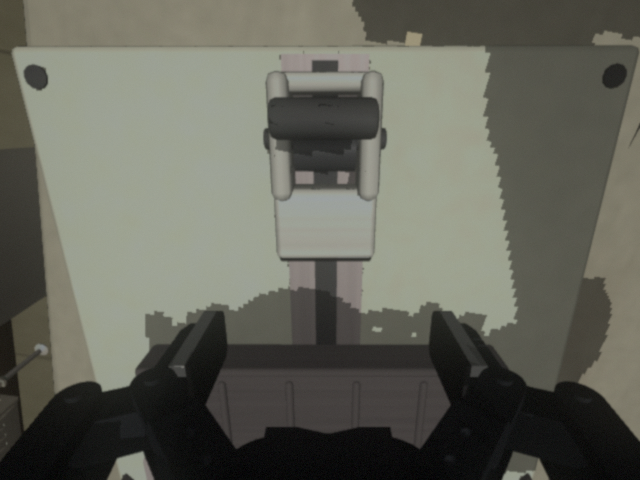

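```bash
python3 - <<'E'
from h import *
import pickle
np.set_printoptions(precision=1,suppress=True)
c=pickle.load(open("wrist2.pkl","rb"))
print("rim bottom",to(P,ray(c,[(250,345),(420,344)],75)),"rim top",to(P,ray(c,[(250,370),(420,368)],93)),"deck corners",to(P,ray(c,[(13,48),(638,47)],75)),"nose",to(P,ray(c,[(280,259),(373,259)],90)))
cv2.imwrite("pics/c2.png",cv2.resize(cv2.imread("pics/top2.png")[150:320,265:425],None,fx=3.5,fy=3.5,interpolation=cv2.INTER_CUBIC))
E
```

```text
rim bottom [[-48.7 -32.9]
 [-49.4  43.1]] rim top [[-49.6 -29.1]
 [-50.7  38.6]] deck corners [[-167.2 -105.5]
 [-167.7  107.3]] nose [[-96.  -15.6]
 [-96.1  18.4]]
```

View pics/c2.png

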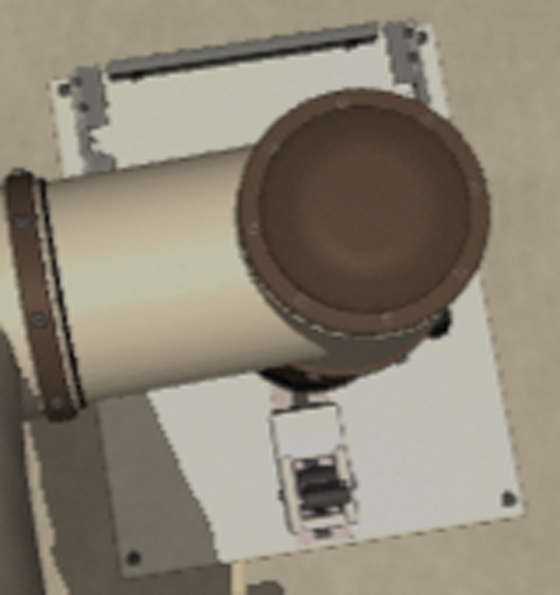

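The top view is blocked by the arm. The wrist view shows the rim's front at x ≈ -49.5 and square within 0.01 rad, so the push is working and the ears are entering the flares. I'll continue.

Request:
arm_command:
  steps: [-0.004,0,0,0,-0.004,0,0,0,-0.004,0,0,0,-0.004,0,0,0,0,0,0,0]

```text
clock: 4.62
position: [548.2, -45.1, 68.0]
ee_rot: [-0.09, 0.996, 0.0, -0.001]
contact_force: [-1.0, 1.2, -0.4]
gripper_width: 85.1
grasp_force: 0.9
```

Request:
arm_command:
  steps: [-0.003,0,0,0,-0.003,0,0,0,-0.003,0,0,0,-0.003,0,0,0,-0.003,0,0,0,0,0,0,0]

```text
clock: 5.38
position: [558.7, -43.2, 67.9]
ee_rot: [-0.09, 0.996, -0.0, -0.005]
contact_force: [-11.8, -0.2, 7.3]
gripper_width: 85.2
grasp_force: 5.4
```

```bash
python3 - <<'E'
from h import *
s=read_state();R=Ro.from_euler('z',-P[0]).as_matrix();print(to(P,s['position']),R@s['contact_force'],R@s['wrist_torque'])
E
```

```text
[[-35.52945374   1.75741393]] [-11.6702251    1.94665556   7.29376134] [0.778058   2.88634816 0.09579909]
```

Request:
arm_command:
  steps: [-0.001,0,0.001,0,-0.002,0,0.001,0,-0.002,0,0,0,0,0,0,0]

```text
clock: 5.88
position: [565.6, -42.2, 66.1]
ee_rot: [-0.09, 0.996, -0.0, -0.004]
contact_force: [-10.0, -0.3, 6.9]
gripper_width: 85.4
grasp_force: 5.0
```

```bash
cat > st.py <<'E'
from h import *
np.set_printoptions(precision=2,suppress=True)
s=read_state();R=Ro.from_euler('z',-P[0]).as_matrix();print(s['clock'],to(P,s['position']),s['position'][2],R@s['contact_force'],R@s['wrist_torque'],s['ee_rot'])
E
python3 st.py
```

```text
5.875 [[-28.61   1.48]] 66.11566521078682 [-9.91  1.47  6.93] [0.39 2.66 0.09] [-0.09  1.   -0.   -0.  ]
```

Request:
arm_command:
  steps: [-0.002,0,0,0,-0.002,0,0,0,-0.002,0,0,0,-0.002,0,0,0,-0.002,0,0,0,0,0,0,0]

```text
clock: 6.62
position: [575.7, -40.4, 66.1]
ee_rot: [-0.09, 0.996, -0.0, -0.003]
contact_force: [-8.9, -0.9, 7.9]
gripper_width: 84.8
grasp_force: 4.7
```

```bash
python3 st.py
```

```text
6.625 [[-18.37   1.47]] 66.11074081413418 [-8.89  0.76  7.91] [0.37 2.5  0.09] [-0.09  1.   -0.   -0.  ]
```

Request:
arm_command:
  steps: [-0.002,0,0,0,-0.002,0,0,0,-0.002,0,0,0,-0.002,0,0,0,-0.001,0,0,0,0,0,0,0]

```text
clock: 7.38
position: [586.5, -38.4, 66.1]
ee_rot: [-0.091, 0.996, -0.0, -0.001]
contact_force: [-5.3, -1.2, 3.3]
gripper_width: 85.0
grasp_force: 2.8
```

```bash
python3 st.py
```

```text
7.375 [[-7.35  1.5 ]] 66.13157758872023 [-5.44 -0.17  3.27] [0.3  1.55 0.25] [-0.09  1.   -0.   -0.  ]
```

Request:
arm_command:
  steps: [-0.002,0,0,0,-0.002,0,0,0,0,0,0,0]

```text
clock: 7.75
position: [586.4, -38.3, 66.1]
ee_rot: [-0.091, 0.996, -0.0, -0.006]
contact_force: [-14.4, 0.2, 10.1]
gripper_width: 84.9
grasp_force: 7.1
```

```bash
python3 st.py
```

```text
7.75 [[-7.42  1.53]] 66.11740329010027 [-14.09   2.78  10.12] [0.87 3.74 0.45] [-0.09  1.   -0.   -0.01]
```

Request:
arm_command:
  steps: [-0.002,0,0,0,-0.001,0,0,0,0,0,0,0]

```text
clock: 8.12
position: [586.3, -38.4, 66.1]
ee_rot: [-0.09, 0.996, -0.001, -0.009]
contact_force: [-20.4, -0.3, 15.7]
gripper_width: 84.7
grasp_force: 10.2
```

```bash
python3 st.py
```

```text
8.125 [[-7.52  1.5 ]] 66.13104592844718 [-20.13   3.4   15.73] [1.27 5.42 0.51] [-0.09  1.   -0.   -0.01]
```

Request:
arm_command:
  steps: [0.01,0,0,0,0.015,0,0,0,0.01,0,-0.025,0,0,0,-0.05,0,-0.0,0,-0.055,0,0.04,0,-0.025,0,0.05,0,0,0,0.05,0,0,0,0.02,0,0,0,0,0,0,0]
  grip: 0.085

```text
clock: 9.38
position: [402.2, -72.1, 222.0]
ee_rot: [-0.09, 0.996, 0.0, 0.002]
contact_force: [0.2, 0.2, -0.8]
gripper_width: 85.3
grasp_force: 0.0
```

```bash
python3 st.py; python3 - <<'E'
from h import *
import pickle
cv2.imwrite("pics/t3.png",get_image("top")[:,:,::-1]);pickle.dump(get_calibration("wrist"),open("w3.pkl","wb"));cv2.imwrite("pics/w3.png",get_image("wrist")[:,:,::-1])
a=cv2.resize(cv2.imread("pics/t3.png")[150:320,265:425],None,fx=3.5,fy=3.5,interpolation=cv2.INTER_CUBIC)
cv2.imwrite("pics/c3.png",a)
print(goto(P,(-190,0),83))
E
```

```text
9.375 [[-194.66    1.71]] 222.01442301412052 [ 0.23  0.18 -0.82] [ 0.06 -0.09  0.  ] [-0.09  1.    0.    0.  ]
(array([ -2.8,  -1.7, 138.8]), 'roll', np.float64(-0.0009))
```

View pics/c3.png

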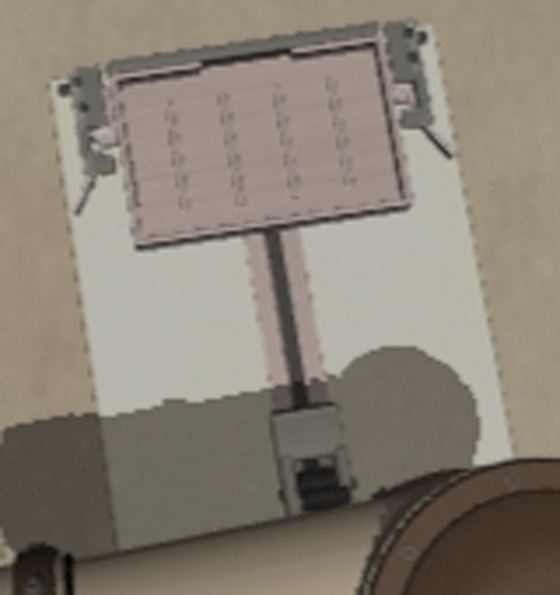

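The crop shows the tray in the slots with the ears under the straps at (100,135) and (402,92), and its rim corners at about (137,247), (410,205), (378,42). I'll check that numerically and descend behind the stop with the fingers shut.

```bash
python3 - <<'E'
from h import *
np.set_printoptions(precision=2,suppress=True)
c=get_calibration("top"); f=lambda l:np.array(l)/3.5+[265,150]-0.36
Pt=(0.1804,np.array([595.15,-39.84]))
T=fit([(48,-75),(-48,-75),(-48,75)],ray(c,f([(378,42),(410,207),(137,247)]),93));print(to(Pt,T[1]),T[0]-Pt[0],T[2])
E
```

```text
[[49.59  1.34]] -0.0007135726285666943 [[-2.49  1.43]
 [ 0.87  0.86]
 [ 1.62 -2.29]]
```

Request:
arm_command:
  steps: [0,-0.002,0,0,0,0,0.03,0,0,0,0.04,0,0,0,0.035,0,0,0,0.02,0,0,0,0.01,0,0,0,0.004,0,0,0,0,0]
  grip: 0

```text
clock: 10.48
position: [403.2, -73.9, 82.6]
ee_rot: [-0.09, 0.996, -0.0, 0.0]
contact_force: [0.2, -0.2, 0.5]
gripper_width: -0.2
grasp_force: 0.0
```

```bash
python3 st.py
```

```text
10.475 [[-194.02   -0.27]] 82.59751422374723 [ 0.18 -0.27  0.53] [ 0.01 -0.01 -0.02] [-0.09  1.   -0.    0.  ]
```

Request:
arm_command:
  steps: [-0.01,0,0,0,-0.008,0,0,0,-0.004,0,0,0,-0.006,0,0,0,-0.008,0,0,0,-0.01,0,0,0,-0.01,0,0,0,-0.01,0,0,0,-0.01,0,0,0,-0.01,0,0,0,-0.01,0,0,0,-0.008,0,0,0,-0.006,0,0,0,-0.004,0,0,0,0,0,0,0]

```text
clock: 12.35
position: [515.5, -53.4, 82.5]
ee_rot: [-0.09, 0.996, -0.0, 0.001]
contact_force: [-0.0, 0.6, 0.3]
gripper_width: -0.6
grasp_force: 0.0
```

```bash
python3 st.py
```

```text
12.35 [[-79.88  -0.47]] 82.4793066841187 [0.06 0.58 0.3 ] [ 0.02  0.04 -0.02] [-0.09  1.   -0.    0.  ]
```

Request:
arm_command:
  steps: [-0.003,0,0,0,-0.002,0,0,0,-0.002,0,0,0,-0.002,0,0,0,-0.002,0,0,0,0,0,0,0]

```text
clock: 13.1
position: [524.0, -51.8, 82.1]
ee_rot: [-0.09, 0.996, -0.0, -0.002]
contact_force: [-4.9, -0.2, 3.3]
gripper_width: 0.0
grasp_force: 2.5
```

```bash
python3 st.py
```

```text
13.1 [[-71.3   -0.45]] 82.1081973710662 [-4.88  0.69  3.35] [ 0.1   1.36 -0.02] [-0.09  1.   -0.   -0.  ]
```

Request:
arm_command:
  steps: [-0.0015,0,0,0,-0.0015,0,0,0,0,0,0,0]

```text
clock: 13.48
position: [524.0, -51.9, 82.0]
ee_rot: [-0.09, 0.996, -0.0, -0.005]
contact_force: [-10.0, -1.3, 9.9]
gripper_width: 0.5
grasp_force: 5.3
```

```bash
python3 st.py; python3 - <<'E'
from h import *
im=get_image("side");cv2.imwrite("pics/s4.png",cv2.resize(im[170:300,220:440,::-1],None,fx=3.5,fy=3.5,interpolation=cv2.INTER_CUBIC))
E
```

```text
13.475 [[-71.23  -0.5 ]] 81.97683112135934 [-10.06   0.49   9.94] [0.29 2.9  0.04] [-0.09  1.   -0.   -0.01]
```

View pics/s4.png

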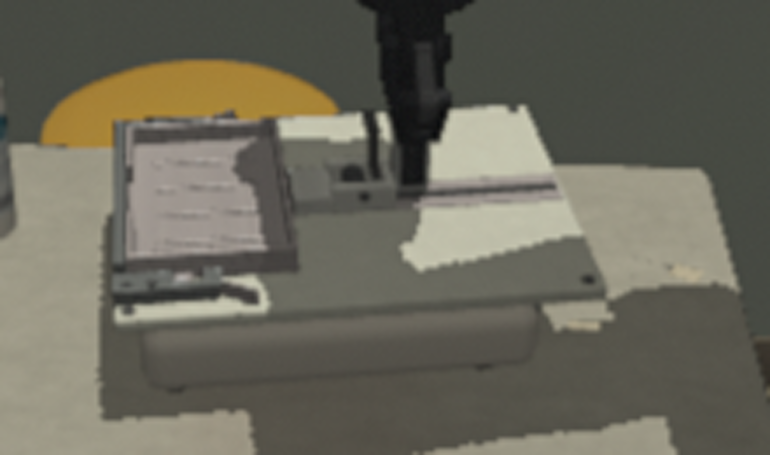

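The side view shows the stop's nose against the tray's front rim, with the lever upright at (370,145) in the crop and the tray against the ledge. I'll back off and rise to lever-tip height.

Request:
arm_command:
  steps: [0.005,0,0,0,0.005,0,0,0,0,0,-0.02,0,0,0,-0.019,0,0,0,0,0]

```text
clock: 14.15
position: [520.3, -52.3, 122.7]
ee_rot: [-0.09, 0.996, 0.0, 0.002]
contact_force: [-1.1, 0.3, -0.3]
gripper_width: 0.0
grasp_force: 0.0
```

```bash
python3 st.py
```

```text
14.15 [[-74.96  -0.28]] 122.71945756207059 [-0.99  0.45 -0.31] [ 0.05  0.05 -0.  ] [-0.09  1.    0.    0.  ]
```

Request:
arm_command:
  steps: [-0.006,0,0.002,0,-0.004,0,0,0,-0.003,0,0,0,-0.003,0,0,0,-0.003,0,0,0,-0.003,0,0,0,-0.003,0,0,0,-0.003,0,0,0,0,0,0,0]

```text
clock: 15.28
position: [546.8, -47.6, 119.4]
ee_rot: [-0.09, 0.996, 0.0, 0.0]
contact_force: [0.2, 0.5, 1.4]
gripper_width: -0.2
grasp_force: 0.3
```

```bash
python3 st.py
```

```text
15.275 [[-48.06  -0.39]] 119.36411001217665 [0.29 0.48 1.45] [-0.04  0.13 -0.01] [-0.09  1.    0.    0.  ]
```

Request:
arm_command:
  steps: [-0.003,0,0,0,-0.003,0,0,0,-0.003,0,0,0,-0.003,0,0,0,-0.003,0,0,0,0,0,0,0]

```text
clock: 16.02
position: [560.5, -45.0, 118.8]
ee_rot: [-0.09, 0.996, 0.0, -0.001]
contact_force: [-2.5, -1.2, -1.4]
gripper_width: -0.0
grasp_force: 1.1
```

```bash
python3 st.py
```

```text
16.025 [[-34.09  -0.37]] 118.80170636206898 [-2.71 -0.67 -1.39] [0.01 0.66 0.02] [-0.09  1.    0.   -0.  ]
```

Request:
arm_command:
  steps: [-0.003,0,0.0,0,-0.003,0,0.0,0,-0.003,0,0,0,-0.003,0,0,0,-0.003,0,0,0,0,0,0,0]

```text
clock: 16.77
position: [578.1, -41.9, 120.3]
ee_rot: [-0.091, 0.996, -0.0, 0.003]
contact_force: [0.8, -0.2, 2.0]
gripper_width: -0.0
grasp_force: 1.1
```

```bash
python3 st.py
```

```text
16.775 [[-16.21  -0.46]] 120.33202877289459 [ 0.75 -0.39  2.02] [-0.09 -0.24 -0.02] [-0.09  1.   -0.    0.  ]
```

Request:
arm_command:
  steps: [-0.004,0,0,0,-0.004,0,0,0,0,0,0.003,0,0,0,0.003,0,0,0,0.003,0,0,0,0.003,0,0,0,0,0]

```text
clock: 17.65
position: [585.9, -40.4, 108.3]
ee_rot: [-0.091, 0.996, 0.0, 0.003]
contact_force: [3.0, 1.1, 4.5]
gripper_width: 0.2
grasp_force: 2.1
```

```bash
python3 st.py
```

```text
17.65 [[-8.29 -0.41]] 108.30284261971597 [3.2  0.57 4.51] [ 0.05 -1.02  0.03] [-0.09  1.    0.    0.  ]
```

Request:
arm_command:
  steps: [0,0,0.002,0,0,0,0.002,0,0,0,0.002,0,0,0,0.001,0,0,0,0,0]

```text
clock: 18.27
position: [585.6, -40.6, 103.3]
ee_rot: [-0.091, 0.996, -0.0, 0.003]
contact_force: [0.1, 2.7, 15.0]
gripper_width: -0.0
grasp_force: 7.3
```

```bash
python3 st.py
```

```text
18.275 [[-8.62 -0.54]] 103.2519717711593 [ 0.61  2.59 15.02] [ 0.57 -0.15  0.03] [-0.09  1.   -0.    0.  ]
```

Request:
arm_command:
  steps: [0,0,0.001,0,0,0,0.001,0,0,0,0,0]

```text
clock: 18.65
position: [585.7, -40.6, 102.7]
ee_rot: [-0.091, 0.996, -0.001, 0.003]
contact_force: [-2.8, 4.0, 20.8]
gripper_width: 0.1
grasp_force: 10.6
```

```bash
python3 st.py
```

```text
18.65 [[-8.52 -0.61]] 102.6799592608968 [-2.04  4.45 20.75] [1.15 0.56 0.06] [-0.09  1.   -0.    0.  ]
```

Request:
arm_command:
  steps: [0,0,0.002,0,0,0,0,0]

```text
clock: 18.9
position: [585.9, -40.7, 102.3]
ee_rot: [-0.092, 0.996, -0.001, 0.003]
contact_force: [-5.0, 3.5, 28.0]
gripper_width: 0.1
grasp_force: 14.1
```

```bash
python3 st.py
```

```text
18.9 [[-8.38 -0.71]] 102.2610616323006 [-4.26  4.3  28.  ] [0.95 1.31 0.03] [-0.09  1.   -0.    0.  ]
```

Bottomed out. I'll lift, retreat and take a final look.

Request:
arm_command:
  steps: [0,0,-0.01,0,0,0,-0.04,0,0,0,-0.05,0,0.03,0,-0.03,0,0.05,0,0,0,0.05,0,0,0,0.05,0,0,0,0.03,0,0,0,0,0,0,0]

```text
clock: 20.02
position: [373.5, -79.2, 225.1]
ee_rot: [-0.09, 0.996, 0.0, -0.002]
contact_force: [-0.4, 0.8, 0.2]
gripper_width: 0.4
grasp_force: 0.0
```

```bash
python3 st.py; python3 - <<'E'
from h import *
r=lambda im,k:cv2.resize(im,(400,k),interpolation=cv2.INTER_CUBIC)
t=r(get_image("top")[150:300,275:415,::-1],430); w=get_image("wrist")[:,:,::-1]; s=get_image("side")[190:270,240:400,::-1]
cv2.imwrite("pics/w5.png",w)
a=np.hstack([t,np.vstack([r(s,200),r(w[150:480,120:520],230)])]);cv2.imwrite("pics/f5.png",a);print(a.shape)
E
```

```text
20.025 [[-224.28   -0.13]] 225.06557260173122 [-0.21  0.88  0.23] [ 0.01 -0.04 -0.05] [-0.09  1.    0.   -0.  ]
(430, 800, 3)
```

View pics/f5.png

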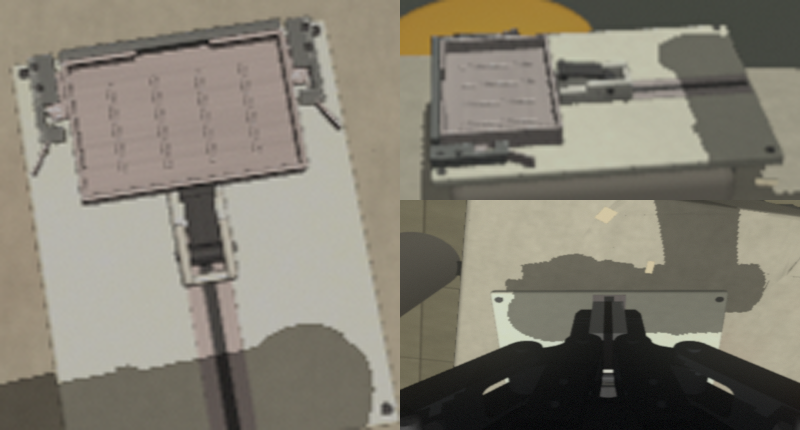

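The final view shows the tray flush against the ledge, the ears in the slots at (55,112) and (300,77), the stop against the rim and the lever lying flat. I'm handing it in.

```bash
python3 -c "
from bench import *
print(job_done())"
```

```text
the job is handed in; nothing more can be done
None
```

I handed the job in at about 20 s of the 69 s allowed: the tray is square against the back ledge with both ears in their slots, the stop is up against its front edge, and the cam lever is fully down; I saw nothing around the mixer disturbed, and the hand-in returned no verdict.

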